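# Index the fitting table with its turning bar and hold it

## Task

Five of the six brass fittings on the turntable already have their hex caps. Take the collared turning bar out of the wooden tool block, put its foot all the way down into any one of the table's bushed holes, so that the collar rests on the bush, and with it turn the table until the fitting that still lacks its cap stands at the fixed pointer. Move the table only by the bar, leave the other things where they are, and finish while still gripping the bar, home in its hole, holding the table still there so that the last cap can be screwed on.

Things in the scene. Friction and masses are not known exactly. Their poses are not given: they have to be found in the camera images.
- turntable: Rotary table, bolted down: a round aluminium plate (radius 112 mm, top 58 mm above the bench) turns on its grey foot. On the plate stand six brass fittings, 60 degrees apart, six bushes midway between, and a centre nut (top 90 mm). Origin: on the turning axis at bench height; -x points to the fixed pointer, a steel post 65 mm high outside the plate's rim, robot side.
- dial (a joint): Turn of the plate (rad), growing anticlockwise seen from above; at 0 or any whole turn the uncapped fitting stands at the pointer. No stops. Stiff bearing, stays where it is left: 0.25 N m, about 3 N sideways on a bar in a bush. No robot part may push on the table itself with over 3 N.
- open_fitting (a point): The fitting without a cap: an open threaded brass tube, 29 mm wide at the top. The point is the centre of its upper rim, 95 mm above the bench, 85 mm from the turning axis; turns with the plate. The other five wear hex caps, 44 mm across the corners, tops 103 mm above the bench.
- front_station (a point): Fixed point, 58 mm above the bench, 85 mm from the turning axis straight towards the pointer: where the uncapped fitting's axis must come.
- bush0 (a point): Centre of the mouth of bush 0, 72 mm above the bench (14 mm above the plate), 85 mm from the turning axis, 30 degrees anticlockwise from the uncapped fitting; turns with the plate. Steel bush 26 mm across with an open upright hole 14 mm wide, at least 40 mm free depth, its outer edge bevelled.
- bush1 (a point): Centre of the mouth of bush 1, 72 mm above the bench (14 mm above the plate), 85 mm from the turning axis, 90 degrees anticlockwise from the uncapped fitting; turns with the plate. Steel bush 26 mm across with an open upright hole 14 mm wide, at least 40 mm free depth, its outer edge bevelled.
- bush2 (a point): Centre of the mouth of bush 2, 72 mm above the bench (14 mm above the plate), 85 mm from the turning axis, 150 degrees anticlockwise from the uncapped fitting; turns with the plate. Steel bush 26 mm across with an open upright hole 14 mm wide, at least 40 mm free depth, its outer edge bevelled.
- bush3 (a point): Centre of the mouth of bush 3, 72 mm above the bench (14 mm above the plate), 85 mm from the turning axis, 210 degrees anticlockwise from the uncapped fitting; turns with the plate. Steel bush 26 mm across with an open upright hole 14 mm wide, at least 40 mm free depth, its outer edge bevelled.
- bush4 (a point): Centre of the mouth of bush 4, 72 mm above the bench (14 mm above the plate), 85 mm from the turning axis, 270 degrees anticlockwise from the uncapped fitting; turns with the plate. Steel bush 26 mm across with an open upright hole 14 mm wide, at least 40 mm free depth, its outer edge bevelled.
- bush5 (a point): Centre of the mouth of bush 5, 72 mm above the bench (14 mm above the plate), 85 mm from the turning axis, 330 degrees anticlockwise from the uncapped fitting; turns with the plate. Steel bush 26 mm across with an open upright hole 14 mm wide, at least 40 mm free depth, its outer edge bevelled.
- bar: Turning bar, steel, 138 mm, 0.18 kg, upright in a tool block hole. From its origin (foot centre) up its z: tapered nose and round shank 11 mm wide to 34 mm, collar 21 mm wide to 40, grooved grip 16 mm wide to 125, head 23 mm wide to 138. In the block its collar rests on top, foot 16 mm above the bench.
- bar_foot (a point): Centre of the bar's foot. Home in a bush it is 38 mm above the bench (collar on the bush); the bar turns freely there. Fingertips gripping 80 mm or more above the foot pass over the caps.
- tool_block: Wooden tool block, 50 x 150 x 50 mm high, fixed to the bench; origin under its centre, long side along its y. Three holes 14 mm wide, 40 mm deep, in its top at y = -45, 0 and +45 mm; they hold, in any order, the bar and two plain punches.
- drift: Bystander: plain straight steel drift, 11 mm wide, 114 mm long, no collar, upright in the tool block, top 124 mm above the bench; origin at its foot.
- punch: Bystander: centre punch, eight-sided body 14 mm wide, 100 mm long, no collar, upright in the tool block, top 110 mm above the bench; origin at its foot.
- spare_cap: Bystander: the sixth hex cap, 44 mm across, 16 mm high, lying on the bench; origin under its centre.
- tape_measure: Bystander: tape measure, 32x79x62 mm, standing on the bench; origin under its centre.
- green_pack: Bystander: small clear fastener box with a green label, 60x73x26 mm; origin under its centre.
- red_carton: Bystander: small red carton, 46x53x56 mm; origin under its centre.
- strap_roll: Bystander: roll of perforated strap, 69 mm wide, 19 mm high; origin under its centre.
- line_spool: Bystander: white spool of line, 53 mm wide, 50 mm high; origin under its centre.
- screwdriver: Bystander: screwdriver with yellow handle, 202 mm long, lying; origin under its centre.
- yellow_pack: Bystander: small clear fastener box with a yellow label, 55x73x26 mm; origin under its centre.
Mind the look-alikes: they are no part of the job. What is shaped like the bar but blue or orange is not meant.

How it is judged:
By the outcome, as a careful person would: the job done as asked, in the order asked, and still so for the second after the job is handed in, while the arm keeps its last pose, push and grip.
It also fails if it takes over 51 s, if anything falls off the work surface, if the arm or the gripper's body presses on something with over 40 N, if the wrist force passes 120 N, or if a joint passes its speed limit or range.

## Robot

A 6-joint arm with a two-finger parallel gripper is mounted at the origin on a cart in front of the work surface, level with it; the furniture and walls round the work are solid. World frame = base frame: x ahead of the robot, y to its left, z up, the work surface at z = 0. Lengths are in m, angles in rad, forces in N, time in s.
With the tool pointing down it reaches from about 0.225 to 0.875 m from the base axis. Payload 3.4 kg.
Tool frame: the origin (TCP) lies on the centre line of the jaws, within the pads' length; the fingertips stand 14 mm ahead of it and the grasp point (between the pads) lies 5 mm behind it; z points along the fingers, y is the line along which they close (so a half turn about z gives the same grasp; the last joint's range is limited). The gripper opens to 85 mm and grips with 20 to 120 N. Pads are 22 mm wide; open, the fingers measure 114 mm over their backs; the gripper's body (76 mm by 85 mm) begins 54 mm behind the grasp point. The pads swing forward as they close: fully open they stand 13 mm farther back than shut.
Start: joints at [-1.251, 0.276, 1.505, -0, 1.361, -0.121], TCP at [0.245, -0.52, 0.245] pointing down, gripper open.
Joint ranges: [-2.89, 2.89], [-0.75, 2.08], [0.22, 2.7], [-1.18, 4.32], [0.11, 2.71], [-2.7, 2.7]. Speed limits (rad/s): [2.57, 2.57, 3.14, 3.14, 3.14, 3.14].

## Interface

Orientations are given as a unit quaternion [w, x, y, z].
In Python, from rig import manip, eyes gives the robot as it stands.
- The arm moves only by the shell command python3 -m creep 'ROWS' [FORCE]. ROWS is JSON, a list of rows, each a list of 5 numbers: the opening, from 0 (shut) to 1 (fully open), then the shift along the tool's x, y, z normalised to -1 to 1, where 1 is 0.5 m, then the turn about the tool's z normalised to -1 to 1, where 1 is 360 degrees. In form: [[fingers, dx, dy, dz, spin], ...]. A call has 1 to 10 rows; each row is the pose to reach, as a shift and turn from the pose commanded when the call began, along the tool's axes at that moment, turning the shorter way round; what a row does not reach only later rows make up. A row lasts 1/10 s, in which the tool goes at most 50 mm and 8.59 degrees, less where a joint would pass 70% of its speed; a pose out of reach is approached as far as the arm can. A call with a number of a shift or a turn outside -1 to 1 is refused whole. A call with a gripper value outside its range is refused whole. The fingers move at their own pace and stop on an object; FORCE is the grip in N (left out, the last holds). Time passes only in rows, so rows that repeat a pose let the fingers close. It gives the time, the measured TCP pose, the force, the opening and the grip force at its end, in the units of the state.
- manip.get_state(): the state, without advancing time (a new reading comes with each control period).
- eyes.get_image(name): name is "scene" or "top" or "wrist"; returns a dict with "frame" (400x640x3 uint8, red, green, blue), "fx", "fy", "cx", "cy" (pixels), "R" (3x3) and "t" (3): a world point X has camera coordinates R X + t. Camera axes: x right, y down, z forward; pixel columns grow to the right and rows downward; lengths in m; the calibration is good to about 2 mm. A picture is of the moment at which its call begins. There is no depth.
- manip.sign_off(): hands the job in; it is judged then, once.
Trained networks look in the newest picture that a camera, given by its name, has taken for a name from the list of things; names that differ only in an ending like _2 or _b are one class to them, and where a whole thing is asked for, a point or a joint stands for the part that bears it (a point fixed in the world has none). Each returns a list of dicts, best first, with "confidence" (0 to 1); they miss things now and then, are a little off and sometimes report something else, mostly with a low value. They report only what shows in the picture. A call takes as long as a camera call. They do not tell look-alikes from the thing itself.
- eyes.regions_of(camera, label): "mask" (400x640 bool, what is visible of it) and "bbox" ([left, top, right, bottom] in pixels, round what is visible of it).
- eyes.place_of(camera, label): "centre" ([column, row] in pixels: a listed point, or the origin of a listed thing).
The state is a dict: "clock": time; "qpos": joint angles; "qd": joint speeds; "effort": joint torques, N m; "position": TCP position; "ee_rot": TCP orientation; "contact_force": force on the tool from outside, world axes, zero at the start; "moment": the same for the moment, N m; "width": finger opening in m; "gripper_force": force on a finger pad.
Only numpy, scipy, OpenCV 4.12 (cv2) and the standard library are available. Lean on these libraries where they do the work, as an engineer would, in place of code of your own. Each camera call takes 0.05 s, during which the arm holds its last target. There are 200 camera calls.

## Working session

There is one attempt and no reset: what is moved stays moved. The work goes in short steps, Python scripts to look and compute and a shell command to move; the robot and the scene stay as the last step left them, time stands still between calls to the robot, and variables do not carry over. Pictures are saved under pics/ and viewed, at most 10 in all, crops included, and the job is handed in when it is done.

```bash
ls; mkdir -p pics; cat > h.py <<'E'
import numpy as np, cv2
from rig import manip, eyes
def snap(n,f=None):
    im=eyes.get_image(n)
    if f: cv2.imwrite('pics/'+f,im['frame'][:,:,::-1])
    return im
def ray(im,p):
    R=np.array(im['R']);t=np.array(im['t'])
    d=R.T@np.array([(p[0]-im['cx'])/im['fx'],(p[1]-im['cy'])/im['fy'],1]);return -R.T@t,d/np.linalg.norm(d)
def atz(im,p,z):
    c,d=ray(im,p);return c+d*(z-c[2])/d[2]
def tri(obs):
    A=0;b=0
    for im,p in obs:
        c,d=ray(im,p);P=np.eye(3)-np.outer(d,d);A=A+P;b=b+P@c
    return np.linalg.solve(A,b)
def proj(im,X):
    q=np.array(im['R'])@np.array(X)+np.array(im['t']);return [q[0]/q[2]*im['fx']+im['cx'],q[1]/q[2]*im['fy']+im['cy']]
E
python3 - <<'E'
from h import *
np.set_printoptions(precision=4,suppress=True)
s=manip.get_state();print(s['clock'],s['position'],s['ee_rot'],s['width'])
ims={n:snap(n,n+'0.png') for n in('scene','top')}
for n in ims: print(n,-np.array(ims[n]['R']).T@ims[n]['t'],ims[n]['fx'])
for l in ['turntable','open_fitting','front_station','bush0','bush1','bush2','bush3','bush4','bush5','bar','bar_foot','tool_block','drift','punch']:
    for n in ims:
        print(l,n,[(np.round(d['centre']).tolist(),round(d['confidence'],2)) for d in eyes.place_of(n,l)][:4])
E
```

```text
pics
0.0 [ 0.2451 -0.5196  0.2445] [-0.0009  0.9758  0.2186 -0.0001] 0.08501860562241688
scene [0.0974 0.6057 0.8682] 434.4987576298991
top [ 0.3103 -0.2033  1.3829] 512.684482087391
turntable scene [([352.0, 198.0], 0.59)]
turntable top [([360.0, 223.0], 0.58)]
open_fitting scene [([324.0, 181.0], 0.71), ([409.0, 193.0], 0.32)]
open_fitting top [([340.0, 195.0], 0.81), ([379.0, 145.0], 0.67)]
front_station scene [([382.0, 197.0], 0.79)]
front_station top [([363.0, 249.0], 0.91)]
bush0 scene [([363.0, 204.0], 0.76), ([326.0, 178.0], 0.72), ([344.0, 164.0], 0.68), ([332.0, 194.0], 0.61)]
bush0 top [([356.0, 186.0], 0.9), ([368.0, 254.0], 0.76), ([330.0, 213.0], 0.71), ([396.0, 225.0], 0.71)]
bush1 scene [([363.0, 204.0], 0.76), ([326.0, 178.0], 0.72), ([344.0, 164.0], 0.68), ([332.0, 194.0], 0.61)]
bush1 top [([356.0, 186.0], 0.9), ([368.0, 254.0], 0.76), ([330.0, 213.0], 0.71), ([396.0, 225.0], 0.71)]
bush2 scene [([363.0, 204.0], 0.76), ([326.0, 178.0], 0.72), ([344.0, 164.0], 0.68), ([332.0, 194.0], 0.61)]
bush2 top [([356.0, 186.0], 0.9), ([368.0, 254.0], 0.76), ([330.0, 213.0], 0
[... 754 characters left out ...]
9), ([297.0, 280.0], 0.58)]
bar top [([186.0, 178.0], 0.68), ([216.0, 180.0], 0.58), ([230.0, 222.0], 0.55), ([182.0, 198.0], 0.44)]
bar_foot scene [([294.0, 280.0], 0.83), ([238.0, 307.0], 0.8), ([220.0, 298.0], 0.8), ([246.0, 274.0], 0.68)]
bar_foot top [([186.0, 180.0], 0.65), ([187.0, 194.0], 0.48), ([233.0, 224.0], 0.46), ([213.0, 184.0], 0.45)]
tool_block scene []
tool_block top [([229.0, 189.0], 0.79), ([330.0, 211.0], 0.74), ([337.0, 143.0], 0.51), ([362.0, 251.0], 0.35)]
drift scene [([275.0, 257.0], 0.51)]
drift top [([337.0, 144.0], 0.68), ([242.0, 192.0], 0.36), ([445.0, 202.0], 0.23)]
punch scene [([259.0, 268.0], 0.49)]
punch top [([228.0, 192.0], 0.44), ([354.0, 186.0], 0.22)]
```

View pics/scene0.png

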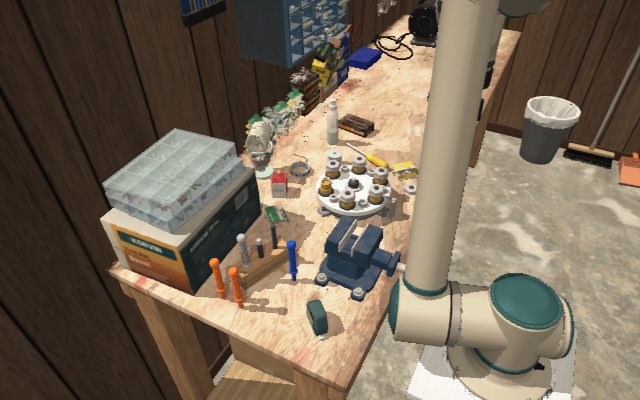

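View pics/top0.png

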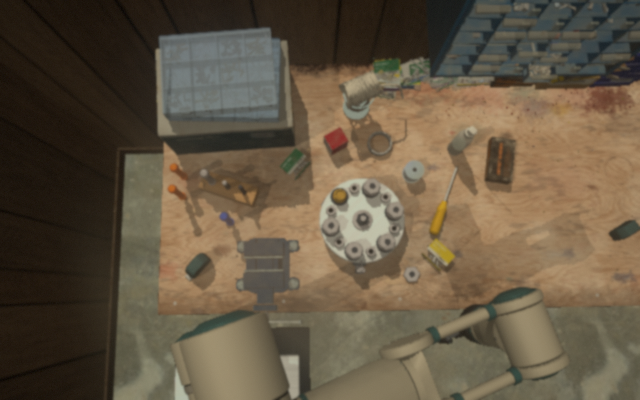

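Scene: the steel bar with its wide head stands in the wooden block at scene (242,250) / top (204,174). The block's drift and punch are at about scene (260,248) and (273,238). The look-alikes are the blue bar at (292,260) and the orange bars at (217,280) and (236,285). The open fitting looks orange-brass, at top (340,196) and scene (326,187).

```bash
python3 - <<'E'
from h import *
np.set_printoptions(precision=4,suppress=True)
a=snap('scene');b=snap('top')
c1=cv2.resize(a['frame'][215:315,195:315],None,fx=3.3,fy=3.3,interpolation=2)
c2=cv2.resize(b['frame'][155:215,160:270],None,fx=3.6,fy=3.6,interpolation=2)
c3=cv2.resize(b['frame'][172:280,310:420],None,fx=3.6,fy=3.6,interpolation=2)
W=np.zeros((600,800,3),np.uint8)
for c,(y,x) in ((c1,(0,0)),(c2,(340,0)),(c3,(0,400))):
    h=min(c.shape[0],600-y);w=min(c.shape[1],800-x);W[y:y+h,x:x+w]=c[:h,:w]
cv2.imwrite('pics/crop.png',W[:,:,::-1])
print('table',atz(b,(362,219),.09),atz(a,(354,183),.09))
print('barhead',tri([(a,(242,236)),(b,(204,173))]))
for n,im in(('scene',a),('top',b)):
  for l in ('bar','drift','punch','tool_block','turntable','open_fitting'):
    print(n,l,[(d['bbox'],round(d['confidence'],2)) for d in eyes.regions_of(n,l)][:5])
E
```

```text
table [ 0.492  -0.3287  0.09  ] [ 0.4825 -0.3082  0.09  ]
barhead [0.6031 0.0619 0.1494]
scene bar [([225.3, 267.9, 243.5, 309.0], 0.87), ([206.9, 256.2, 226.7, 297.2], 0.82), ([237.0, 235.3, 248.1, 269.1], 0.48)]
scene drift [([270.5, 226.5, 276.2, 250.6], 0.57), ([304.8, 297.8, 330.1, 340.2], 0.48)]
scene punch [([255.7, 241.0, 264.2, 258.2], 0.41)]
scene tool_block [([232.8, 236.1, 288.6, 289.2], 0.73)]
scene turntable [([314.3, 155.4, 396.4, 219.8], 0.56)]
scene open_fitting [([311.8, 156.3, 393.3, 214.7], 0.85), ([236.8, 236.0, 250.9, 267.1], 0.57)]
top bar [([171.3, 163.3, 188.4, 180.7], 0.7), ([218.6, 213.6, 234.5, 225.5], 0.59), ([165.0, 184.5, 188.4, 199.7], 0.55), ([200.2, 169.6, 218.1, 183.6], 0.52)]
top drift [([237.4, 182.5, 245.2, 195.7], 0.4), ([321.8, 177.9, 405.2, 275.3], 0.19)]
top punch [([223.5, 182.1, 231.5, 189.7], 0.46)]
top tool_block [([198.9, 175.6, 260.2, 207.4], 0.91)]
top turntable [([321.5, 176.8, 406.2, 271.9], 0.62), ([281.2, 151.2, 312.4, 177.6], 0.48), ([320.0, 180.3, 404.1, 262.5], 0.47)]
top open_fitting [([321.4, 179.1, 405.3, 262.8], 0.97)]
```

View pics/crop.png

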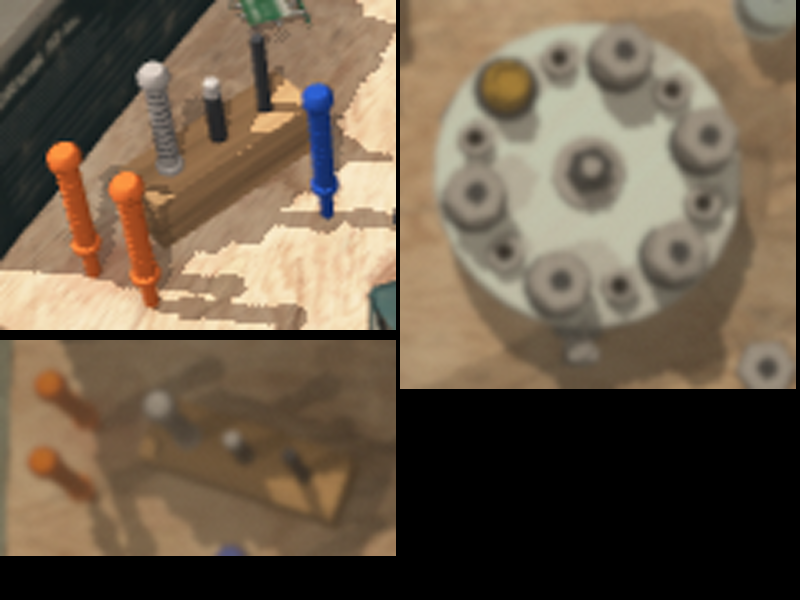

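The crop confirms my pick: the grey, ribbed bar at crop (153,75)-(170,165), i.e. scene (242,238), is the real one. The brass fitting without a grey cap is at crop (505,85), i.e. top (340,195), about 45° world. The pointer is at top (361,269). I'll now move over the table for a close view, then on to the bar.

```bash
cat >> h.py <<'E'
from scipy.spatial.transform import Rotation as Rt
def go(x,y,z,yyaw=None,cur=None):
    "norm. shifts to world TCP target; yyaw = world angle (deg) of tool y"
    s=manip.get_state();q=s['ee_rot'];R=Rt.from_quat([q[1],q[2],q[3],q[0]]).as_matrix()
    p=np.array(s['position']) if cur is None else np.array(cur)
    d=R.T@(np.array([x,y,z])-p)/.5
    ty=np.degrees(np.arctan2(R[1,1],R[0,1])); sp=0
    if yyaw is not None: sp=-((yyaw-ty+90)%180-90)/360
    print('t',s['clock'],'pos',np.round(s['position'],4),'yaw_y',round(ty,1),'->',np.round(d,4),'spin',round(sp,4),'|d|mm',np.linalg.norm(d)*500)
E
python3 - <<'E'
from h import *
np.set_printoptions(precision=4,suppress=True)
b=snap('top');w=snap('wrist')
s=manip.get_state();print(-np.array(w['R']).T@w['t'],w['R'],w['fx'],s['qpos'])
print('box front',atz(b,(225,150),0),'block ends',atz(b,(200,178),.05),atz(b,(258,203),.05))
go(.42,-.33,.33,-22.4)
E
```

```text
[ 0.3115 -0.489   0.3726] [[ 0.4256 -0.9049  0.0004]
 [-0.8682 -0.4083  0.2819]
 [-0.2549 -0.1203 -0.9594]] 354.99835021920717 [-1.251   0.2759  1.5049 -0.      1.3607 -0.121 ]
box front [0.7042 0.0377 0.    ] block ends [0.6141 0.0939 0.05  ] [ 0.5445 -0.0597  0.05  ]
t 2.3 pos [ 0.2453 -0.5201  0.2453] yaw_y -64.7 -> [ 0.4782 -0.1947 -0.1694] spin -0.1176 |d|mm 271.68575217744836
```

```bash
python3 -m creep '[[0.6,0.09,-0.04,-0.034,-0.0236],[0.6,0.18,-0.078,-0.068,-0.047],[0.6,0.27,-0.117,-0.1,-0.07],[0.6,0.36,-0.156,-0.135,-0.094],[0.6,0.44,-0.18,-0.15,-0.1175],[0.6,0.478,-0.195,-0.17,-0.1175],[0.6,0.478,-0.195,-0.17,-0.1175],[0.6,0.478,-0.195,-0.17,-0.1175]]'
python3 - <<'E'
from h import *
np.set_printoptions(precision=4,suppress=True)
w=snap('wrist','w1.png');cv2.imwrite('w1.npy.png',w['frame']);np.savez('w1.npz',R=w['R'],t=w['t'],f=[w['fx'],w['fy'],w['cx'],w['cy']])
for l in ['turntable','open_fitting','front_station','bush0','bar','bar_foot']:
    print(l,[(np.round(d['centre'],1).tolist(),round(d['confidence'],2)) for d in eyes.place_of('wrist',l)][:7])
for z,l in((.095,'open_fitting'),(.072,'bush0'),(.058,'front_station')):
    for d in eyes.place_of('wrist',l): print(l,atz(w,d['centre'],z),round(d['confidence'],2))
go(.60,.06,.30,-24.4)
E
```

```text
clock: 3.1
position: [0.4198, -0.3299, 0.3303]
ee_rot: [0.0, 0.831, 0.556, -0.0]
contact_force: [-0.2, 0.5, -0.1]
width: 0.0512
gripper_force: 0.0
turntable [([372.7, 127.2], 0.76), ([306.1, 159.2], 0.67), ([379.9, 47.8], 0.37)]
open_fitting [([425.2, 56.8], 0.76)]
front_station [([308.2, 157.4], 0.85)]
bush0 [([381.2, 207.9], 0.98), ([447.4, 170.5], 0.95), ([379.5, 48.5], 0.87), ([306.6, 100.9], 0.7), ([311.8, 182.2], 0.66), ([450.9, 92.1], 0.58)]
bar []
bar_foot [([307.8, 255.1], 0.31)]
open_fitting [ 0.5576 -0.2711  0.095 ] 0.76
bush0 [ 0.4697 -0.4063  0.072 ] 0.98
bush0 [ 0.5519 -0.3932  0.072 ] 0.95
bush0 [ 0.5244 -0.2466  0.072 ] 0.87
bush0 [ 0.4368 -0.2654  0.072 ] 0.7
bush0 [ 0.4081 -0.3482  0.072 ] 0.66
bush0 [ 0.5789 -0.3146  0.072 ] 0.58
front_station [ 0.414  -0.3231  0.058 ] 0.85
t 3.6 pos [ 0.4196 -0.3303  0.3302] yaw_y -22.5 -> [0.8592 0.0348 0.0603] spin 0.0053 |d|mm 431.0065311409483
```

View pics/w1.png

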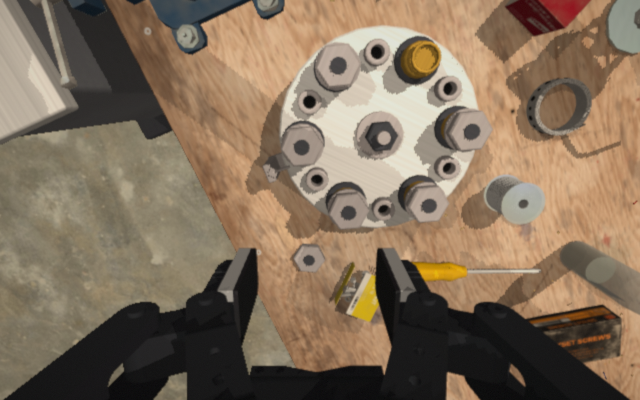

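The wrist view shows the open brass tube at (422,58), grey hex caps on the other five fittings, six bushes, and the pointer at (272,170). The bush mean puts the axis at (0.495,-0.329). The fitting comes out at radius 85 mm, angle 43°, which fits the text. Next is the bar.

```bash
python3 -m creep '[[0.6,0.09,0.004,0.006,0.005],[0.6,0.18,0.008,0.012,0.005],[0.6,0.27,0.012,0.018,0.005],[0.6,0.36,0.016,0.024,0.005],[0.6,0.45,0.02,0.03,0.005],[0.6,0.54,0.023,0.036,0.005],[0.6,0.63,0.026,0.04,0.005],[0.6,0.7,0.03,0.044,0.005],[0.6,0.7,0.03,0.044,0.005],[0.6,0.7,0.03,0.044,0.005]]'
python3 - <<'E'
from h import *
np.set_printoptions(precision=4,suppress=True)
w=snap('wrist','w2.png')
R=w['R']
np.savez('w2.npz',R=w['R'],t=w['t'],f=[w['fx'],w['fy'],w['cx'],w['cy']])
print('head px',proj(w,[.603,.062,.15]))
for d in eyes.regions_of('wrist','bar'): print(d['bbox'],d['confidence'])
for l in ['bar','bar_foot','tool_block','drift','punch']:
    print(l,[(np.round(d['centre'],1).tolist(),round(d['confidence'],2)) for d in eyes.place_of('wrist',l)][:7])
go(.6,.06,.3)
E
```

```text
clock: 4.6
position: [0.5674, -0.0117, 0.308]
ee_rot: [0.0, 0.839, 0.544, -0.001]
contact_force: [-0.1, -0.6, -0.0]
width: 0.0517
gripper_force: 0.0
head px [np.float64(317.876499722876), np.float64(81.86382545231328)]
[218.5, 0.0, 268.0, 31.6] 0.88
[216.9, 152.2, 259.7, 195.8] 0.74
[304.8, 62.0, 331.6, 93.7] 0.68
[295.9, 0.0, 317.5, 13.6] 0.5
bar [([255.9, 156.7], 0.83), ([320.1, 80.0], 0.6), ([257.2, 26.4], 0.59), ([304.8, 2.4], 0.48)]
bar_foot [([260.5, 26.0], 0.76), ([423.6, 226.5], 0.74), ([306.5, 7.0], 0.71), ([137.0, 127.4], 0.65), ([256.1, 155.4], 0.62)]
tool_block [([318.6, 119.9], 0.72), ([493.1, 276.2], 0.54), ([322.2, 125.9], 0.2)]
drift [([324.9, 157.8], 0.69)]
punch [([321.1, 123.9], 0.75), ([323.8, 121.6], 0.68)]
t 4.95 pos [ 0.5671 -0.0131  0.3085] yaw_y -24.3 -> [ 0.1604 -0.0004  0.017 ] spin 0 |d|mm 80.6307014592652
```

View pics/w2.png

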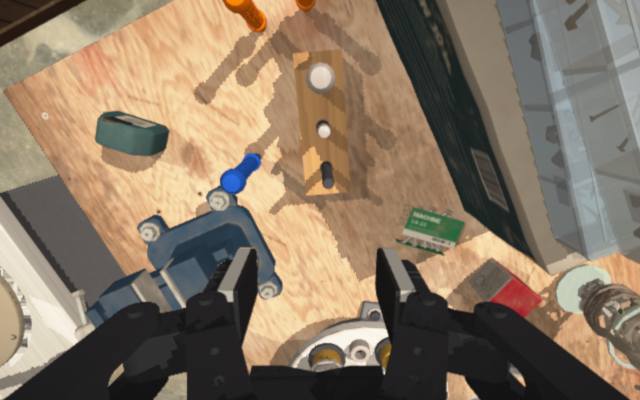

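The bar's head is at wrist pixel (320,77), with the punch at (323,129) and the drift at (327,170). The fingers will close across the block and have free space on both sides.

```bash
python3 - <<'E'
from h import *
np.set_printoptions(precision=4,suppress=True)
d=np.load('w2.npz');w=dict(R=d['R'],t=d['t'],fx=d['f'][0],fy=d['f'][1],cx=d['f'][2],cy=d['f'][3])
a=snap('scene');b=snap('top')
print(atz(w,(320.5,77),.154),atz(b,(204,173),.154),atz(a,(242,236),.154))
print(tri([(w,(320.5,77)),(b,(204,172.5)),(a,(242,236))]))
x=atz(w,(320.5,77),.154)
go(x[0],x[1],.2,-24.4)
E
```

```text
[0.6061 0.0642 0.154 ] [0.6028 0.0613 0.154 ] [0.599  0.0652 0.154 ]
[0.6048 0.0626 0.1487]
t 5.05 pos [ 0.5672 -0.0128  0.3085] yaw_y -24.3 -> [0.1725 0.0074 0.217 ] spin 0.0003 |d|mm 138.64464728008113
```

```bash
python3 -m creep '[[0.6,0.08,0.004,0.05,0],[0.6,0.17,0.007,0.1,0],[0.6,0.17,0.007,0.16,0],[0.6,0.17,0.007,0.16,0],[0.6,0.17,0.007,0.16,0]]'
python3 - <<'E'
from h import *
np.set_printoptions(precision=4,suppress=True)
w=snap('wrist','w3.png')
d=np.load('w2.npz');w2=dict(R=d['R'],t=d['t'],fx=d['f'][0],fy=d['f'][1],cx=d['f'][2],cy=d['f'][3])
print('expect',proj(w,[.6061,.0642,.154]))
for r in eyes.regions_of('wrist','bar'):
    m=r['mask'];ys,xs=np.nonzero(m);print(r['bbox'],r['confidence'],xs.mean(),ys.mean())
go(.6061,.0642,.112)
E
```

```text
clock: 5.55
position: [0.6052, 0.0635, 0.2283]
ee_rot: [-0.0, 0.84, 0.543, -0.001]
contact_force: [-0.1, -0.7, 0.2]
width: 0.0514
gripper_force: 0.0
expect [np.float64(315.42159185884503), np.float64(218.6760029764065)]
[297.9, 167.4, 334.5, 232.8] 0.92 315.08256880733944 202.71865443425077
[272.9, 57.5, 314.4, 97.3] 0.78 291.5874125874126 80.2972027972028
[227.9, 245.7, 244.4, 258.8] 0.57 237.54545454545453 251.0681818181818
t 5.65 pos [0.6063 0.0631 0.2303] yaw_y -24.3 -> [ 0.0017 -0.002   0.2365] spin 0 |d|mm 118.26021139620522
```

View pics/w3.png

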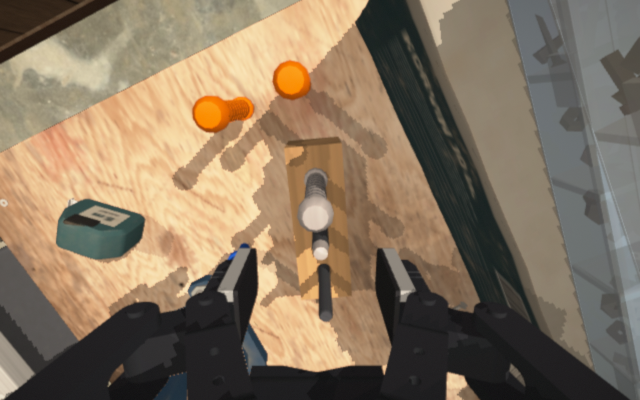

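The bar's head is at (316,213), within about 5 px of the prediction and between the finger lanes.

```bash
python3 - <<'E'
from h import *
np.set_printoptions(precision=4,suppress=True)
d=np.load('w2.npz');w2=dict(R=d['R'],t=d['t'],fx=d['f'][0],fy=d['f'][1],cx=d['f'][2],cy=d['f'][3])
w=snap('wrist')
print(tri([(w2,(320.5,77)),(w,(316,213.5))]))
x=atz(w,(316,213.5),.154);c=atz(w,(316,176),.056);print(x,c)
go(x[0],x[1],.112)
E
```

```text
[0.6071 0.0641 0.1466]
[0.6089 0.0661 0.154 ] [0.6096 0.0671 0.056 ]
t 5.7 pos [0.6064 0.063  0.2305] yaw_y -24.3 -> [0.0073 0.0013 0.237 ] spin 0 |d|mm 118.53475820462302
```

Measured head height is 147–154 mm, which matches. I'm descending and gripping.

```bash
python3 -m creep '[[0.6,0.006,0.001,0.06,0],[0.6,0.006,0.001,0.12,0],[0.6,0.006,0.001,0.18,0],[0.6,0.006,0.001,0.236,0],[0.6,0.006,0.001,0.236,0],[0,0.006,0.001,0.236,0],[0,0.006,0.001,0.236,0],[0,0.006,0.001,0.236,0],[0,0.006,0.001,0.236,0],[0,0.006,0.001,0.236,0]]' 80
python3 -m creep '[[0,0,0,0,0],[0,0,0,0,0]]'
```

```text
clock: 6.7
position: [0.608, 0.0668, 0.1127]
ee_rot: [0.001, 0.84, 0.543, 0.001]
contact_force: [-1.3, 0.6, 7.1]
width: 0.0165
gripper_force: 64.2
clock: 6.9
position: [0.608, 0.0667, 0.1127]
ee_rot: [0.001, 0.84, 0.543, 0.001]
contact_force: [-1.5, 1.1, 6.4]
width: 0.0165
gripper_force: 64.2
```

```bash
python3 -m creep '[[0,0,0,-0.03,0],[0,0,0,-0.08,0],[0,0,0,-0.14,0],[0,0,0,-0.2,0],[0,0,0,-0.27,0],[0,0,0,-0.27,0],[0,0,0,-0.27,0]]'
python3 - <<'E'
from h import *
w=snap('wrist');b=snap('top')
d=np.load('w1.npz');w1=dict(R=d['R'],t=d['t'],fx=d['f'][0],fy=d['f'][1],cx=d['f'][2],cy=d['f'][3])
print('foot expect px',proj(w,np.array(manip.get_state()['position'])-[0,0,.096]))
print([r['bbox']+[r['confidence']] for r in eyes.regions_of('wrist','bar')])
print([(r['centre'],r['confidence']) for r in eyes.place_of('wrist','bar_foot')])
c=np.array([.495,-.329])
bt=[atz(b,r['centre'],.072)[:2] for r in eyes.place_of('top','bush0')];print(np.round(bt,4))
print('pointer top via w1',atz(w1,(271,167),.065),'top',[ (r['centre'],r['confidence'],atz(b,r['centre'],.058)) for r in eyes.place_of('top','front_station')])
print('open top',[(atz(b,r['centre'],.095),r['confidence']) for r in eyes.place_of('top','open_fitting')])
go(.4,-.35,.25)
E
```

```text
clock: 7.6
position: [0.6075, 0.0664, 0.2466]
ee_rot: [0.001, 0.84, 0.543, 0.001]
contact_force: [-0.6, 0.2, -1.8]
width: 0.0163
gripper_force: 64.0
foot expect px [np.float64(312.6282200682717), np.float64(208.97042396787367)]
[[212.0, 242.6, 249.7, 307.6, 0.9], [198.2, 102.3, 259.7, 138.8, 0.77], [273.2, 67.8, 310.5, 103.9, 0.73], [284.2, 207.9, 349.6, 369.9, 0.62]]
[([313.7, 213.7], 0.84)]
[[ 0.4293 -0.2691]
 [ 0.4067 -0.3507]
 [ 0.5752 -0.311 ]
 [ 0.4684 -0.4149]
 [ 0.5527 -0.3989]
 [ 0.5144 -0.2484]]
pointer top via w1 [ 0.37181181 -0.31606824  0.065     ] top [([292.1, 163.9], 0.65, array([ 0.64714063, -0.15055253,  0.058     ])), ([361.6, 252.3], 0.59, array([ 0.40970059, -0.32803154,  0.058     ]))]
open top [(array([ 0.56332972, -0.27019616,  0.095     ]), 0.66), (array([ 0.68378571, -0.26862115,  0.095     ]), 0.61)]
t 7.95 pos [0.6067 0.0664 0.2442] yaw_y -24.2 -> [-0.9292 -0.035  -0.0108] spin 0 |d|mm 464.9411556767288
```

The bar is gripped; its foot shows at (314,214), as predicted. I'll use the bush at 133° on the near left, and after about +131° of turn the bar ends at ~265°, where the wrist camera sees the whole table. Next I carry it there at height and look.

```bash
python3 - <<'E'
from h import *
go(.437,-.266,.245,cur=[.6075,.0665,.2455])
E

```

```text
t 7.95 pos [0.6067 0.0664 0.2442] yaw_y -24.2 -> [-0.7464 -0.0378  0.0018] spin 0 |d|mm 373.66662949747064
```

```bash
python3 -m creep '[[0,-0.08,-0.004,0,0],[0,-0.16,-0.008,0,0],[0,-0.25,-0.012,0,0],[0,-0.34,-0.017,0,0],[0,-0.43,-0.022,0,0],[0,-0.52,-0.026,0,0],[0,-0.61,-0.031,0,0],[0,-0.69,-0.035,0,0],[0,-0.746,-0.038,0,0],[0,-0.746,-0.038,0,0]]'
python3 -m creep '[[0,0,0,0,0],[0,0,0,0,0],[0,0,0,0,0]]'
python3 - <<'E'
from h import *
w=snap('wrist','w4.png')
np.savez('w4.npz',R=w['R'],t=w['t'],f=[w['fx'],w['fy'],w['cx'],w['cy']])
for z,l in((.072,'bush0'),(.09,'turntable')):
    for r in eyes.place_of('wrist',l): print(l,np.round(r['centre'],1),np.round(atz(w,r['centre'],z),4),round(r['confidence'],2))
p=np.array(manip.get_state()['position']);print(p,'foot',proj(w,p-[0,0,.096]),[(np.round(r['centre'],1),r['confidence']) for r in eyes.place_of('wrist','bar_foot')])
E
```

```text
clock: 8.95
position: [0.4351, -0.269, 0.2449]
ee_rot: [0.0, 0.841, 0.541, -0.001]
contact_force: [-0.0, 0.1, -0.6]
width: 0.0159
gripper_force: 64.1
clock: 9.25
position: [0.4371, -0.2648, 0.2452]
ee_rot: [-0.0, 0.839, 0.544, 0.0]
contact_force: [-0.0, 1.2, -2.0]
width: 0.0163
gripper_force: 64.1
bush0 [484.5 253.2] [ 0.5521 -0.3908  0.072 ] 0.93
bush0 [319.1 184.4] [ 0.4394 -0.2683  0.072 ] 0.88
bush0 [405.8 298.4] [ 0.4694 -0.4055  0.072 ] 0.87
bush0 [487.4 163.2] [ 0.5786 -0.3104  0.072 ] 0.77
bush0 [329.7 272. ] [ 0.4139 -0.3497  0.072 ] 0.58
bush0 [403.4 120.7] [ 0.5253 -0.2474  0.072 ] 0.57
turntable [388.2 195.6] [ 0.4894 -0.2963  0.09  ] 0.83
turntable [601.1 166.6] [ 0.6549 -0.3441  0.09  ] 0.75
[ 0.43707076 -0.26506829  0.24530566] foot [np.float64(314.7695888469292), np.float64(209.7527783796097)] [(array([314.1, 211.4]), 0.96), (array([460.7, 133. ]), 0.28)]
```

View pics/w4.png

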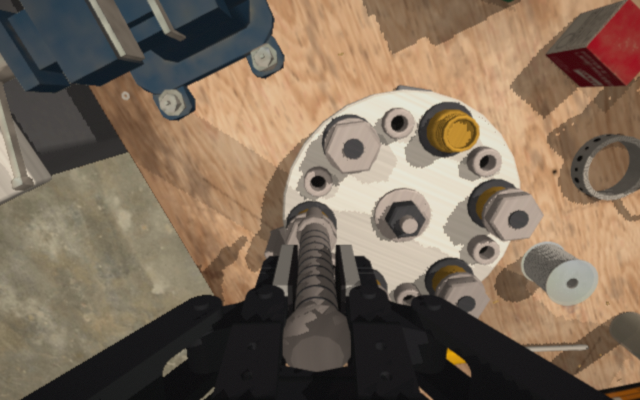

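The target bush is at (318,182), and the bar's foot is at (314,211), higher up and near it. The open tube is at (455,130).

```bash
python3 - <<'E'
from h import *
from scipy.optimize import least_squares
P=np.array([[.4697,-.4063],[.5519,-.3932],[.5244,-.2466],[.4368,-.2654],[.4081,-.3482],[.5789,-.3146],[.5521,-.3908],[.4394,-.2683],[.5786,-.3104],[.5253,-.2474]])
a0=np.radians(133)
def f(v):
    d=P-v[:2];k=np.round((np.arctan2(d[:,1],d[:,0])-v[2])/(np.pi/3));a=v[2]+k*np.pi/3
    return (P-v[:2]-.085*np.c_[np.cos(a),np.sin(a)]).ravel()
r=least_squares(f,[.495,-.329,a0],loss='soft_l1',f_scale=.002);v=r.x;print('centre',v[:2],'bush ang',np.degrees(v[2]),np.round(f(v).reshape(-1,2)*1e3,1).tolist())
b=v[:2]+.085*np.array([np.cos(v[2]),np.sin(v[2])]);print('bush',b)
d=np.load('w4.npz');w=dict(R=d['R'],t=d['t'],fx=d['f'][0],fy=d['f'][1],cx=d['f'][2],cy=d['f'][3])
print('foot seen',atz(w,(314.1,211.4),.149),'bush px pred',proj(w,[*b,.072]), 'bush seen',atz(w,(318,181.5),.072))
go(b[0],b[1],.19)
E
```

```text
centre [ 0.49566237 -0.3288012 ] bush ang 131.72879638128498 [[0.7, 3.2], [-0.3, -1.0], [2.1, 1.5], [-2.3, -0.0], [-4.3, -2.1], [0.0, -3.1], [-0.1, 1.4], [0.3, -2.9], [-0.3, 1.1], [3.0, 0.7]]
bush [ 0.4390859  -0.26536538]
foot seen [ 0.43615171 -0.26602329  0.149     ] bush px pred [np.float64(317.3449413341153), np.float64(181.52976169349634)] bush seen [ 0.43961624 -0.26557482  0.072     ]
t 9.45 pos [ 0.4371 -0.2652  0.2454] yaw_y -24.2 -> [0.0014 0.0038 0.1107] spin 0 |d|mm 55.3955301308909
```

```bash
python3 -m creep '[[0,0.004,0.006,0.05,0],[0,0.004,0.006,0.1,0],[0,0.004,0.006,0.12,0],[0,0.004,0.006,0.12,0],[0,0.004,0.006,0.12,0]]'
python3 - <<'E'
from h import *
w=snap('wrist','w5.png')
cv2.imwrite('pics/w5c.png',cv2.resize(w['frame'][120:280,220:420],None,fx=3.5,fy=3.5,interpolation=2)[:,:,::-1])
p=np.array(manip.get_state()['position'])
print(p,'foot pred',proj(w,p-[0,0,.096]),'bush pred',proj(w,[.4394,-.2655,.072]))
for l in('bush0','bar_foot'): print(l,[(np.round(r['centre'],1),round(r['confidence'],2)) for r in eyes.place_of('wrist',l)])
E
```

```text
clock: 9.95
position: [0.4407, -0.2656, 0.186]
ee_rot: [0.001, 0.84, 0.543, 0.0]
contact_force: [-0.3, -1.6, -1.5]
width: 0.0164
gripper_force: 64.0
[ 0.44098069 -0.26580787  0.18641939] foot pred [np.float64(314.9647977294814), np.float64(209.5834674288215)] bush pred [np.float64(312.80389934484845), np.float64(202.01465593619906)]
bush0 [(array([313.3, 204.5]), 0.84), (array([521.8, 181.1]), 0.74), (array([414.6, 129.7]), 0.66), (array([515.9, 286.5]), 0.56)]
bar_foot [(array([313.9, 211.5]), 0.97)]
```

View pics/w5c.png

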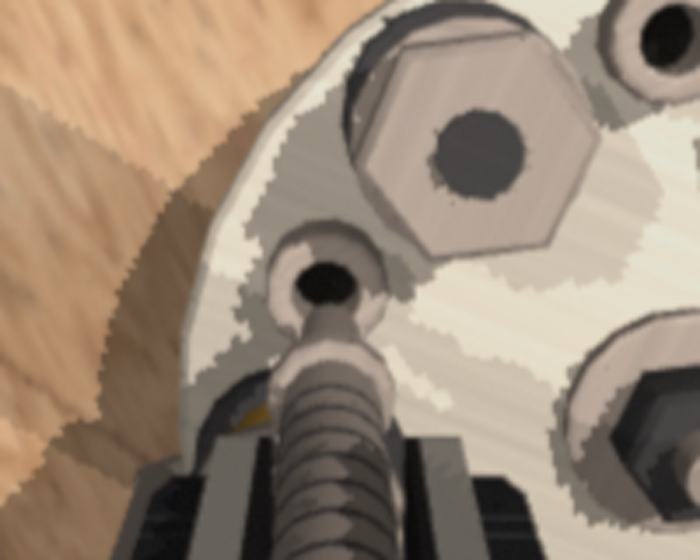

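The bar's nose, at (314,210), hangs just over the bush, whose hole shows at (313,203). Remaining offset next.

```bash
python3 - <<'E'
from h import *
w=snap('wrist')
p=np.array(manip.get_state()['position']);f=atz(w,(314,211),p[2]-.096)
for q in((313.3,204.5),(314,202.5)):
    b=atz(w,q,.072);print(f,b,b-f);go(*(p+b-f)[:2],p[2])
E
```

```text
[ 0.44020408 -0.26696631  0.09043703] [ 0.43918865 -0.26786284  0.072     ] [-0.00101543 -0.00089653 -0.01843703]
t 10.15 pos [ 0.4408 -0.2657  0.1864] yaw_y -24.2 -> [-0.0025 -0.0011 -0.    ] spin 0 |d|mm 1.3545690091110012
[ 0.44020408 -0.26696631  0.09043703] [ 0.4402598  -0.26671068  0.072     ] [ 5.57265623e-05  2.55627321e-04 -1.84370298e-02]
t 10.15 pos [ 0.4408 -0.2657  0.1864] yaw_y -24.2 -> [ 0.0005 -0.0001 -0.    ] spin 0 |d|mm 0.26163099393707506
```

```bash
python3 -m creep '[[0,-0.001,-0.0005,0.02,0],[0,-0.001,-0.0005,0.04,0],[0,-0.001,-0.0005,0.05,0],[0,-0.001,-0.0005,0.05,0]]'
```

```text
clock: 10.55
position: [0.4397, -0.2655, 0.1592]
ee_rot: [-0.0, 0.84, 0.543, -0.0]
contact_force: [1.8, 0.2, -2.0]
width: 0.0159
gripper_force: 63.9
```

```bash
python3 -m creep '[[0,0,0,0.02,0],[0,0,0,0.04,0],[0,0,0,0.048,0],[0,0,0,0.05,0],[0,0,0,0.052,0],[0,0,0,0.052,0]]'
```

```text
clock: 11.15
position: [0.4397, -0.2656, 0.1347]
ee_rot: [0.0, 0.84, 0.543, -0.0]
contact_force: [-1.7, 0.3, 2.0]
width: 0.0162
gripper_force: 64.9
```

```bash
python3 -m creep '[[0,0,0,0.002,0],[0,0,0,0.003,0],[0,0,0,0.003,0]]'
python3 - <<'E'
from h import *
w=snap('wrist','w6.png')
top=snap('top')
p=np.array(manip.get_state()['position']);print(p,'foot pred',proj(w,p-[0,0,.096]),'collar/bush',proj(w,p-[0,0,.062]))
for z,l in((.072,'bush0'),(.095,'open_fitting'),(.058,'front_station')):
    for r in eyes.place_of('wrist',l): print(l,np.round(r['centre'],1),np.round(atz(w,r['centre'],z),4),round(r['confidence'],2))
cv2.imwrite('pics/w6c.png',np.hstack([cv2.resize(w['frame'][120:300,220:400],(400,400),interpolation=2),cv2.resize(w['frame'],(400,250))[:,:].repeat(1,0) if 0 else cv2.copyMakeBorder(cv2.resize(w['frame'],(400,250)),0,150,0,0,0)])[:,:,::-1])
E
```

```text
clock: 11.45
position: [0.4391, -0.2655, 0.1326]
ee_rot: [-0.0, 0.84, 0.543, -0.001]
contact_force: [-1.9, 0.2, -0.7]
width: 0.014
gripper_force: 80.0
[ 0.43913298 -0.26544991  0.13249988] foot pred [np.float64(314.8787484717281), np.float64(209.1054991660068)] collar/bush [np.float64(314.6218204876368), np.float64(227.5943943035257)]
bush0 [444.6 138. ] [ 0.5223 -0.2472  0.072 ] 0.96
bush0 [579.2 201.9] [ 0.5789 -0.3112  0.072 ] 0.93
bush0 [312.4 233. ] [ 0.4369 -0.2674  0.072 ] 0.84
bush0 [563.5 329.6] [ 0.5519 -0.3896  0.072 ] 0.58
open_fitting [548.7 159.4] [ 0.5572 -0.2709  0.095 ] 0.78
front_station [622.  319.1] [ 0.5949 -0.4115  0.058 ] 0.71
front_station [415.2 234.3] [ 0.4913 -0.299   0.058 ] 0.44
```

View pics/w6c.png

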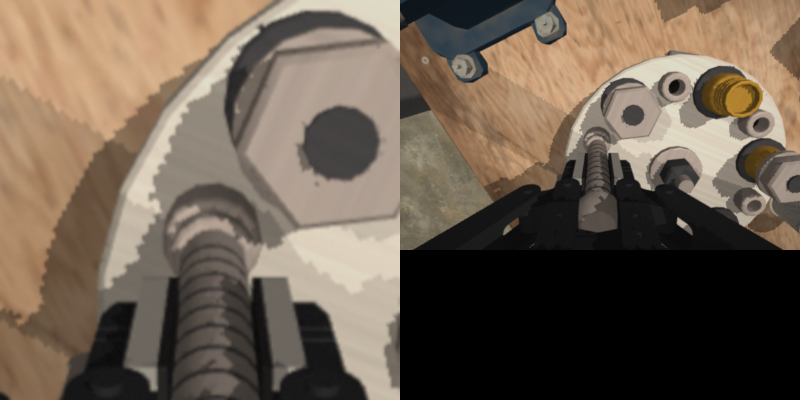

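The collar sits on the bush and the bar is upright in the hole. I'll work out the arc in the move's units.

```bash
cat > arc.py <<'E'
from h import *
import sys
c=np.array([.4952,-.3287])
def arc(total,step,c=c):
    s=manip.get_state();q=s['ee_rot'];R=Rt.from_quat([q[1],q[2],q[3],q[0]]).as_matrix();p=np.array(s['position'])
    r=p[:2]-c;print('t',s['clock'],p,'ang',np.degrees(np.arctan2(r[1],r[0])),'r',np.hypot(*r),'F',np.round(s['contact_force'],1))
    for a in np.arange(step,total+1e-6*np.sign(total),step):
        t=np.radians(a);v=np.array([[np.cos(t),-np.sin(t)],[np.sin(t),np.cos(t)]])@r+c-p[:2]
        print(a,np.round((R.T@[v[0],v[1],0])[:2]/.5,4))
if __name__=='__main__': arc(float(sys.argv[1]),float(sys.argv[2]))
E
python3 arc.py 60 6
```

```text
t 11.7 [ 0.4391604  -0.26545814  0.13249369] ang 131.54465162714095 r 0.0844983397138649 F [-2.7  0.2  0.5]
6.0 [-0.0165 -0.0064]
12.0 [-0.0336 -0.011 ]
18.0 [-0.051  -0.0139]
24.0 [-0.0687 -0.0149]
30.0 [-0.0863 -0.014 ]
36.0 [-0.1038 -0.0113]
42.0 [-0.1209 -0.0068]
48.0 [-0.1375 -0.0005]
54.0 [-0.1533  0.0074]
60.0 [-0.1681  0.017 ]
```

```bash
python3 -m creep '[[0,-0.008,-0.003,0.002,0],[0,-0.0165,-0.0064,0.003,0],[0,-0.0336,-0.011,0.003,0],[0,-0.051,-0.0139,0.003,0],[0,-0.0687,-0.0149,0.003,0],[0,-0.0863,-0.014,0.003,0],[0,-0.1038,-0.0113,0.003,0],[0,-0.1209,-0.0068,0.003,0],[0,-0.1209,-0.0068,0.003,0]]'
python3 - <<'E'
from arc import *
w=snap('wrist')
for z,l in((.072,'bush0'),(.095,'open_fitting')):
    for r in eyes.place_of('wrist',l): X=atz(w,r['centre'],z);print(l,np.round(X,4),'ang',np.degrees(np.arctan2(X[1]-c[1],X[0]-c[0])),np.hypot(*(X[:2]-c)),round(r['confidence'],2))
arc(48,6)
E
```

```text
clock: 12.6
position: [0.4118, -0.3226, 0.1316]
ee_rot: [0.002, 0.84, 0.543, -0.001]
contact_force: [-0.1, -2.9, -1.6]
width: 0.0141
gripper_force: 80.7
bush0 [ 0.4593 -0.2532  0.072 ] ang 115.42591416664705 0.0835603724248889 0.91
bush0 [ 0.543  -0.2587  0.072 ] ang 55.67272652510016 0.08477035208496814 0.86
bush0 [ 0.5802 -0.3337  0.072 ] ang -3.3844305012039446 0.08516028871810905 0.78
bush0 [ 0.4113 -0.3255  0.072 ] ang 177.81582603008326 0.08392358351134745 0.76
bush0 [ 0.5322 -0.4004  0.072 ] ang -62.693649104245026 0.08071258724616355 0.69
open_fitting [ 0.4998 -0.2437  0.095 ] ang 86.88540075545039 0.0851129854032133 0.59
t 12.75 [ 0.41192627 -0.32157789  0.13158059] ang 175.1115904949625 r 0.08357773548330694 F [-0.3 -3.5 -3.1]
6.0 [-0.0162  0.0066]
12.0 [-0.0316  0.0149]
18.0 [-0.046   0.0248]
24.0 [-0.0594  0.0361]
30.0 [-0.0715  0.0488]
36.0 [-0.0822  0.0626]
42.0 [-0.0913  0.0775]
48.0 [-0.0989  0.0933]
```

The table follows: the fitting is now at 87°. I'll check the seating with a small downward push.

```bash
python3 -m creep '[[0,0,0,0.003,0],[0,0,0,0.003,0]]'; python3 -m creep '[[0,0,0,0.003,0],[0,0,0,0.003,0]]';python3 -m creep '[[0,0,0,0.003,0],[0,0,0,0.003,0]]'
```

```text
clock: 12.95
position: [0.412, -0.3201, 0.1303]
ee_rot: [0.001, 0.84, 0.543, -0.0]
contact_force: [-1.8, -3.3, 0.3]
width: 0.0144
gripper_force: 81.0
clock: 13.15
position: [0.4121, -0.32, 0.1302]
ee_rot: [0.001, 0.84, 0.543, -0.0]
contact_force: [-3.3, -0.5, 10.1]
width: 0.0145
gripper_force: 81.9
clock: 13.35
position: [0.4121, -0.3201, 0.1301]
ee_rot: [0.002, 0.84, 0.543, -0.0]
contact_force: [-4.7, -1.7, 18.3]
width: 0.0145
gripper_force: 82.4
```

Force rises firmly at TCP z 0.130, so the collar is home. I'll ease to about 10 N and continue the arc.

```bash
python3 arc.py 84 6
```

```text
t 13.35 [ 0.41211936 -0.3201397   0.13013835] ang 174.1172304590171 r 0.08352048280224128 F [-4.7 -1.7 18.3]
6.0 [-0.0163  0.0064]
12.0 [-0.0318  0.0144]
18.0 [-0.0464  0.024 ]
24.0 [-0.06    0.0351]
30.0 [-0.0723  0.0475]
36.0 [-0.0832  0.0611]
42.0 [-0.0926  0.0758]
48.0 [-0.1005  0.0915]
54.0 [-0.1067  0.1078]
60.0 [-0.1111  0.1247]
66.0 [-0.1137  0.142 ]
72.0 [-0.1146  0.1595]
78.0 [-0.1136  0.1769]
84.0 [-0.1107  0.1942]
```

```bash
python3 -m creep '[[0,-0.0175,0.0037,-0.002,0],[0,-0.0333,0.0118,-0.002,0],[0,-0.0482,0.0216,-0.002,0],[0,-0.062,0.0329,-0.002,0],[0,-0.0746,0.0455,-0.002,0],[0,-0.0856,0.0594,-0.002,0],[0,-0.0952,0.0743,-0.002,0],[0,-0.1032,0.0903,-0.002,0],[0,-0.1096,0.1069,-0.002,0],[0,-0.1096,0.1069,-0.002,0]]'
python3 - <<'E'
from arc import *
w=snap('wrist')
for z,l in((.072,'bush0'),(.095,'open_fitting'),(.058,'front_station')):
    for r in eyes.place_of('wrist',l): X=atz(w,r['centre'],z);print(l,np.round(r['centre']),np.round(X,4),'ang',np.degrees(np.arctan2(X[1]-c[1],X[0]-c[0])),np.hypot(*(X[:2]-c)),round(r['confidence'],2))
arc(36,3)
E
```

```text
clock: 14.35
position: [0.4405, -0.3919, 0.1302]
ee_rot: [0.002, 0.84, 0.543, 0.001]
contact_force: [0.0, 0.0, 9.6]
width: 0.0145
gripper_force: 81.1
bush0 [469. 200.] [ 0.5247 -0.4109  0.072 ] ang -70.26013455999146 0.08733118550373838 0.89
bush0 [204. 116.] [ 0.4154 -0.3122  0.072 ] ang 168.29368233856482 0.08150617454589452 0.88
bush0 [534.  35.] [ 0.5785 -0.3441  0.072 ] ang -10.482780225788565 0.08468267515805543 0.55
open_fitting [178.  16.] [ 0.4324 -0.274   0.095 ] ang 138.97162218767562 0.08330013421089676 0.81
front_station [220. 137.] [ 0.4135 -0.3249  0.058 ] ang 177.34263633720394 0.08179078965688968 0.73
t 14.55 [ 0.44043983 -0.39180929  0.13027019] ang -130.9483008329092 r 0.08355511812686003 F [ 0.4 -0.2  8.3]
3.0 [-0.0023  0.0084]
6.0 [-0.0041  0.017 ]
9.0 [-0.0055  0.0256]
12.0 [-0.0065  0.0343]
15.0 [-0.007   0.0431]
18.0 [-0.007   0.0518]
21.0 [-0.0066  0.0605]
24.0 [-0.0057  0.0693]
27.0 [-0.0044  0.0779]
30.0 [-0.0026  0.0865]
33.0 [-0.0003  0.0949]
36.0 [0.0023 0.1033]
```

```bash
python3 -m creep '[[0,-0.0041,0.017,0,0],[0,-0.0065,0.0343,0,0],[0,-0.007,0.0518,0,0],[0,-0.0057,0.0693,0,0],[0,-0.0044,0.0779,0,0],[0,-0.0026,0.0865,0,0],[0,-0.0026,0.0865,0,0],[0,-0.0026,0.0865,0,0]]'
python3 - <<'E'
from arc import *
w=snap('wrist','w7.png');top=snap('top');sc=snap('scene')
for n,im in(('wrist',w),('top',top),('scene',sc)):
  for z,l in((.072,'bush0'),(.095,'open_fitting'),(.058,'front_station')):
    for r in eyes.place_of(n,l): X=atz(im,r['centre'],z);print(n,l,np.round(r['centre'],1),np.round(X,4),'ang',np.degrees(np.arctan2(X[1]-c[1],X[0]-c[0])).round(1),np.hypot(*(X[:2]-c)).round(4),round(r['confidence'],2))
arc(8,1)
E
```

```text
clock: 15.35
position: [0.478, -0.4105, 0.1302]
ee_rot: [0.002, 0.84, 0.543, 0.0]
contact_force: [-1.8, 0.3, 10.2]
width: 0.014
gripper_force: 81.1
wrist bush0 [111.4  19.2] [ 0.4347 -0.2737  0.072 ] ang 137.7 0.0817 0.89
wrist bush0 [167.1 183.1] [ 0.4173 -0.3533  0.072 ] ang -162.4 0.0817 0.84
wrist bush0 [436.8 129. ] [ 0.5586 -0.3857  0.072 ] ang -42.0 0.0853 0.73
wrist open_fitting [ 90.7 112.1] [ 0.4146 -0.3103  0.095 ] ang 167.1 0.0827 0.6
wrist front_station [143.6 135.7] [ 0.4126 -0.3253  0.058 ] ang 177.6 0.0827 0.89
top bush0 [351.2 187.5] [ 0.578  -0.3048  0.072 ] ang 16.1 0.0862 0.98
top bush0 [381.3 198.5] [ 0.5476 -0.3825  0.072 ] ang -45.8 0.0751 0.88
top bush0 [340.7 244.7] [ 0.429  -0.2737  0.072 ] ang 140.3 0.0861 0.87
top bush0 [394.8 224.2] [ 0.4796 -0.4149  0.072 ] ang -100.3 0.0876 0.77
top bush0 [372.5 251.4] [ 0.4105 -0.3547  0.072 ] ang -162.9 0.0886 0.76
top bush0 [329.2 209.7] [ 0.5202 -0.2461  0.072 ] ang 73.2 0.0862 0.6
top open_fitting [354.6 249. ] [ 0.4155 -0.3072  0.095 ] ang 164.9 0.0826 0.87
top front_station [362.8 250.7] [ 0.4138 -0.3313  0.058 ]
[... 360 characters left out ...]
.257   0.072 ] ang 69.7 0.0764 0.84
scene bush0 [385.6 185.6] [ 0.4036 -0.3603  0.072 ] ang -161.0 0.0969 0.78
scene bush0 [371.7 171.4] [ 0.467  -0.4061  0.072 ] ang -110.0 0.0824 0.7
scene open_fitting [376.8 188.3] [ 0.4125 -0.3096  0.095 ] ang 167.0 0.0849 0.88
scene open_fitting [378.8 195.7] [ 0.3951 -0.2818  0.095 ] ang 154.9 0.1106 0.49
scene front_station [378.9 193.8] [ 0.4123 -0.3324  0.058 ] ang -177.4 0.0829 0.87
t 15.95 [ 0.47799859 -0.41045139  0.13023142] ang -101.88234106944837 r 0.08354147053975916 F [-1.  -0.4  9.4]
1.0 [0.0006 0.0028]
2.0 [0.0013 0.0057]
3.0 [0.0021 0.0085]
4.0 [0.0029 0.0113]
5.0 [0.0037 0.0141]
6.0 [0.0046 0.0169]
7.0 [0.0056 0.0196]
8.0 [0.0066 0.0224]
```

View pics/w7.png

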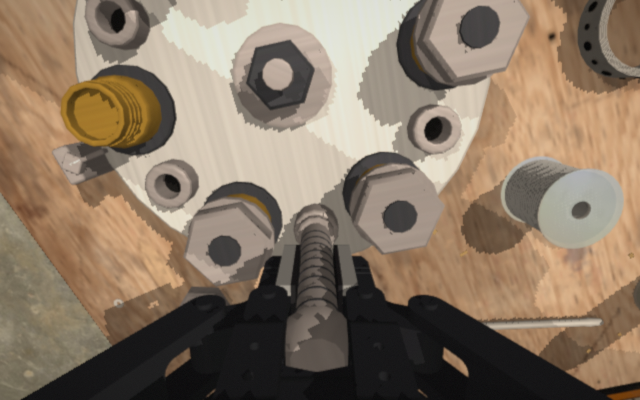

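The open tube is at (92,110), near the pointer post at about (75,162), so some 10° of anticlockwise turn is left. I'll measure the pointer numerically, since my picture allowance is used up.

```bash
python3 - <<'E'
import cv2,numpy as np
for f,(y0,y1,x0,x1) in(('w1',(148,192,255,300)),('w7',(138,195,45,135)),):
    hsv=cv2.cvtColor(cv2.imread(f'pics/{f}.png'),cv2.COLOR_BGR2HSV)
    print(f,x0,y0)
    for y in range(y0,y1,2 if f=='w7' else 1):
        print(y,''.join('#' if hsv[y,x,1]<60 and hsv[y,x,2]>140 else ('+' if hsv[y,x,1]<60 else ('o' if hsv[y,x,1]<85 else '.')) for x in range(x0,x1)))
E
```

```text
w1 255 148
148 .........................o+############++++++
149 .........................o++###########++++++
150 .........................o++###########++++++
151 ..........................o++###########+++++
152 .........................oo+++##########+++++
153 .......................oo+++++###########++++
154 ....................oo+++++++++###########+++
155 .................ooo++++++++++++############+
156 ..............ooo++++++++++++++++############
157 .............o+++++++++++++++++++############
158 ............o+++++++++++++++++++++###########
159 ............o++++++++++++++++++++++##########
160 ...........oo+++++++++++++++++++++++#########
161 ...........o++++++++++++++++++++++++#########
162 ..........o++++++++++++++++++++++++++########
163 .........o++++++++++++++++++++++++++++#######
164 ........o++++++++++++++++++++++++++++++######
165 ........++#####++++++++++++++++++++++++++++++
166 .......o+######++++++++++++++++++++++++++++++
167 .......o+######++++++++++++++++++++++++++++++
168 ........+########++++++++++++++++++++++++++++
169 ........o+####+####+++++++++++oo+++
[... 3175 characters left out ...]
......................o############
182 ........................o#######+++oo..........................................o##########
184 ..........................oooooo................................................o#########
186 ..................................................................................o#######
188 ...................................................................................o######
190 .....................................................................................o####
192 ......................................................................................o###
194 ........................................................................................o#
```

```bash
python3 - <<'E'
from arc import *
from scipy.optimize import least_squares
def fit(P,a0):
    P=np.array(P)
    def f(v):
        d=P-v[:2];k=np.round((np.arctan2(d[:,1],d[:,0])-v[2])/(np.pi/3));a=v[2]+k*np.pi/3
        return (P-v[:2]-.085*np.c_[np.cos(a),np.sin(a)]).ravel()
    r=least_squares(f,[.495,-.329,a0]);return r.x
def ang(X,c): return np.degrees(np.arctan2(X[1]-c[1],X[0]-c[0]))%360
d=np.load('w1.npz');w1=dict(R=d['R'],t=d['t'],fx=d['f'][0],fy=d['f'][1],cx=d['f'][2],cy=d['f'][3])
w=snap('wrist')
B7=[atz(w,p,.072)[:2] for p in((111.4,19.2),(167.1,183.1),(436.8,129.))]
v7=fit(B7,np.radians(137.7));print('w7 centre',v7[:2],'fitting',np.degrees(v7[2])+30,'nut',atz(w,(278,73),.09))
B1=[[.4697,-.4063],[.5519,-.3932],[.5244,-.2466],[.4368,-.2654],[.4081,-.3482],[.5789,-.3146]]
v1=fit(B1,np.radians(132));print('w1 centre',v1[:2],np.degrees(v1[2])-90,'nut',atz(w1,(384,138),.09))
for n,im,v,bk,ap in(('w1',w1,v1,(266,173),(275.5,170.5)),('w7',w,v7,(60.5,167),(86,158))):
    b=atz(im,bk,.065);a=atz(im,ap,.065);print(n,b,a,'axis',np.degrees(np.arctan2(*(b-a)[[1,0]]))%360,'pos ang',ang(b,v),ang(a,v),'c-avg',ang(b,c),ang(a,c))
corners=[atz(w,p,.065)[:2] for p in((52,151),(69,183),(66,146),(82,177))];print(np.round(corners,4), 'back normal',np.degrees(np.arctan2(*(corners[1]-corners[0])[::-1])))
print('tri back',tri([(w1,(266,173)),(w,(60.5,167))]))
E
```

```text
w7 centre [ 0.49724507 -0.32906576] fitting 167.53997903370234 nut [ 0.49720414 -0.32927364  0.09      ]
w1 centre [ 0.49496667 -0.32905   ] 41.410486393268656 nut [ 0.49653487 -0.3294767   0.09      ]
w1 [ 0.36374393 -0.32017295  0.065     ] [ 0.37483236 -0.32164727  0.065     ] axis 172.42634437961016 pos ang 176.12991028425472 176.47386809063818 c-avg 176.2886424225852 176.6466899233808
w7 [ 0.36536514 -0.32175882  0.065     ] [ 0.38096648 -0.32334371  0.065     ] axis 174.1994001769505 pos ang 176.8287092450572 177.18275412072092 c-avg 176.93978687997458 177.3154254905474
[[ 0.3664 -0.3126]
 [ 0.3643 -0.3312]
 [ 0.3749 -0.3134]
 [ 0.3728 -0.3313]] back normal -96.62791309255752
tri back [ 0.36276545 -0.32102966  0.06122801]
```

The pointer stands at about 176.7° and the fitting at 167.5°, both from the same picture, so I turn +9°.

```bash
python3 -m creep '[[0,0.0021,0.0085,0,0],[0,0.0037,0.0141,0,0],[0,0.0056,0.0196,0,0],[0,0.0071,0.024,0,0],[0,0.0076,0.0253,0,0],[0,0.0076,0.0253,0,0],[0,0.0076,0.0253,0,0],[0,0.0076,0.0253,0,0]]'
cat > fin.py <<'E'
from arc import *
from scipy.optimize import least_squares
def fit(P,a0):
    P=np.array(P)
    def f(v):
        d=P-v[:2];k=np.round((np.arctan2(d[:,1],d[:,0])-v[2])/(np.pi/3));a=v[2]+k*np.pi/3
        return (P-v[:2]-.085*np.c_[np.cos(a),np.sin(a)]).ravel()
    r=least_squares(f,[.495,-.329,a0]);return r.x,np.round(f(r.x)*1e3,1)
w=snap('wrist','w8.png')
B=[(r['centre'],r['confidence']) for r in eyes.place_of('wrist','bush0')];print(B)
P=[atz(w,p,.072)[:2] for p,_ in B]
v,res=fit(P,np.radians(147));print('centre',v[:2],'bush',np.degrees(v[2]),'fitting',np.degrees(v[2])+30,res)
for z,l in((.095,'open_fitting'),(.058,'front_station')):
    for r in eyes.place_of('wrist',l): X=atz(w,r['centre'],z);print(l,np.round(r['centre'],1),np.round(X,4),np.degrees(np.arctan2(X[1]-v[1],X[0]-v[0]))%360,np.hypot(*(X[:2]-v[:2])),round(r['confidence'],2))
hsv=cv2.cvtColor(w['frame'],cv2.COLOR_RGB2HSV)
q=proj(w,[.3667,-.3216,.065]);print('pointer px',q)
x0=max(0,int(q[0])-30);y0=int(q[1])-28;print(x0,y0)
for y in range(y0,y0+56,2): print(y,''.join('#' if hsv[y,x,1]<60 and hsv[y,x,2]>140 else ('+' if hsv[y,x,1]<60 else ('o' if hsv[y,x,1]<85 else '.')) for x in range(x0,x0+85)))
arc(3,1)
E
python3 fin.py
```

```text
clock: 16.8
position: [0.4903, -0.4122, 0.1302]
ee_rot: [0.001, 0.84, 0.543, -0.0]
contact_force: [-2.7, -1.2, 10.0]
width: 0.0145
gripper_force: 81.4
[([84.1, 53.3], 0.97), ([421.5, 112.9], 0.92), ([167.4, 204.9], 0.79)]
centre [ 0.49740825 -0.32915646] bush 146.15701807660162 fitting 176.15701807660162 [-0.4 -0.8 -1.7 -0.1  2.1  0.9]
open_fitting [ 75.7 147.2] [ 0.4115 -0.3223  0.095 ] 175.40171279022377 0.0861405856644948 0.85
open_fitting [421.3 115.3] [ 0.5602 -0.3737  0.095 ] 324.6424240349755 0.07701742063409353 0.75
front_station [125.  139.9] [ 0.414  -0.3247  0.058 ] 176.96146142904487 0.08349290133280064 0.72
pointer px [np.float64(42.403270506804176), np.float64(171.77536891414246)]
12 143
143 .....................................................................................
145 .....................................................................................
147 .....................................................................................
149 .....................................................................................
151 .........................
[... 1599 characters left out ...]
..................................#########++++oo................................
189 .......................................o##+++oo......................................
191 .....................................................................................
193 .....................................................................................
195 .....................................................................................
197 .....................................................................................
t 17.0 [ 0.49026915 -0.41218806  0.13024441] ang -93.37999494877826 r 0.08363354518883888 F [-2.3 -0.9 10.9]
1.0 [0.0011 0.0027]
2.0 [0.0022 0.0054]
3.0 [0.0033 0.0081]
```

```bash
python3 - <<'E'
from arc import *
w=snap('wrist');v=np.array([.4974,-.3292])
for p in((42,173.5),(60,168),(55.5,167.5)):
    X=atz(w,p,.065);print(X,np.degrees(np.arctan2(X[1]-v[1],X[0]-v[0]))%360)
t=snap('top');n=atz(t,(363.3,218.4),.09);X=atz(t,(360.5,269.8),.065);print('top',n,X,np.degrees(np.arctan2(*(X-n)[[1,0]]))%360)
hsv=cv2.cvtColor(t['frame'],cv2.COLOR_RGB2HSV);q=proj(t,[.367,-.3216,.065]);print(q, 'base',proj(t,[.367,-.3216,0]),'top pred for 181',proj(t,[.366,-.331,.065]))
for y in range(256,280): print(y,' '.join('%3d'%hsv[y,x,1] for x in range(348,376)))
s=snap('scene');print('scene',proj(s,[.367,-.3216,.065]))
E
```

```text
[ 0.36590787 -0.32230501  0.065     ] 176.99835708699794
[ 0.37679724 -0.32383272  0.065     ] 177.4518037945607
[ 0.37471356 -0.32258561  0.065     ] 176.91400199102247
top [ 0.49347295 -0.33208462  0.09      ] [ 0.36463401 -0.32315079  0.065     ] 176.0333973865793
[np.float64(359.86527832584153), np.float64(268.8775433768091)] base [np.float64(357.7242274759492), np.float64(269.967659672238)] top pred for 181 [np.float64(363.54986569074936), np.float64(269.20620133817636)]
256  76  74  73  74  75  74  74  73  74  74  74  75  76  75  74  77  75  75  73  76  75  76  73  75  71  74  76  74
257  73  75  74  74  75  75  75  75  74  73  74  74  75  76  75  75  74  74  75  74  74  73  74  75  76  75  74  73
258  76  75  76  76  73  73  75  76  74  72  74  76  77  75  77  76  74  75  75  73  74  72  75  73  75  75  74  75
259  74  75  75  75  75  77  75  73  74  76  74  76  75  76  75  75  75  76  73  74  76  74  74  77  77  74  76  75
260  76  76  74  77  73  74  75  76  74  72  74  74  75  71  75  74  76  74  75  76  74  74  75  75  75  74  74  75
261  78  74  75  76  76  74  76  76  74
[... 1533 characters left out ...]
 76  72  73  75  75  75  77  74  73  76  77  75  75
275  73  77  75  76  76  73  75  77  75  74  76  75  75  74  76  75  75  74  75  74  74  74  74  75  74  77  75  76
276  75  74  76  75  75  73  73  76  74  74  75  75  73  73  72  75  74  74  77  74  76  76  76  77  77  74  74  74
277  73  74  73  75  77  75  76  76  74  74  75  77  75  73  73  74  77  74  74  74  74  78  74  77  75  75  76  75
278  76  76  75  73  73  75  74  74  75  75  74  76  74  75  74  74  73  74  76  74  77  76  75  81  72  76  79  72
279  74  75  74  73  76  75  74  75  75  72  75  73  75  74  74  74  74  74  73  77  76  75  74  78  76  76  75  76
scene [np.float64(392.421383539852), np.float64(198.67747546901504)]
```

The pointer comes out at 176–177° in three views, and the fitting is at 175.4–176.2°. I nudge by about 0.8°.

```bash
python3 -m creep '[[0,0.0009,0.0022,0,0],[0,0.0009,0.0022,0,0],[0,0.0009,0.0022,0,0],[0,0.0009,0.0022,0,0]]'; python3 fin.py | grep -v '\.\.\.\.\.'
```

```text
clock: 17.55
position: [0.4913, -0.4122, 0.1303]
ee_rot: [0.001, 0.84, 0.543, -0.0]
contact_force: [-2.8, -1.2, 9.0]
width: 0.0143
gripper_force: 81.4
[([165.5, 206.0], 0.91), ([85.5, 56.3], 0.88), ([419.3, 112.0], 0.79), ([315.7, 212.6], 0.49)]
centre [ 0.49799694 -0.32621628] bush 147.43535777079938 fitting 177.43535777079938 [ 0.3 -0.5  0.9 -3.6 -3.3 -3.8  2.   7.9]
open_fitting [ 76.3 149.3] [ 0.4122 -0.3232  0.095 ] 177.99763744500606 0.08585728937881286 0.67
open_fitting [167.7 206.8] [ 0.4359 -0.3642  0.095 ] 211.48163701416198 0.07277820871557349 0.46
front_station [124.5 140.7] [ 0.4145 -0.325   0.058 ] 179.1979887387013 0.08351977268636898 0.97
pointer px [np.float64(40.95513700214582), np.float64(172.36793137348204)]
10 144
t 17.75 [ 0.49128162 -0.41224183  0.1302606 ] ang -92.68538950998283 r 0.08363366702094197 F [-3.6 -1.1  9.9]
1.0 [0.0011 0.0027]
2.0 [0.0022 0.0054]
3.0 [0.0034 0.0081]
```

```bash
python3 - <<'E'
from arc import *
v=np.array([.4974,-.3292]);an=lambda X:np.degrees(np.arctan2(X[1]-v[1],X[0]-v[0]))%360
O=[];F=[];B=[]
for i in range(6):
    w=snap('wrist')
    for r in eyes.place_of('wrist','open_fitting')[:1]: O.append(an(atz(w,r['centre'],.095)))
    for r in eyes.place_of('wrist','front_station')[:1]: F.append(an(atz(w,r['centre'],.058)))
    b=[an(atz(w,r['centre'],.072)) for r in eyes.place_of('wrist','bush0')]
    B.append([round(x,1) for x in b])
print(np.round(O,1),np.round(F,1),B,manip.get_state()['clock'])
E
```

```text
[175.8 176.6 176.4 176.  175.8 175.8] [177.  177.1 176.9 176.2 176.6 177. ] [[np.float64(147.0), np.float64(325.6), np.float64(206.0)], [np.float64(147.0), np.float64(325.3), np.float64(205.9)], [np.float64(147.7), np.float64(206.7), np.float64(325.4)], [np.float64(206.1), np.float64(325.6), np.float64(147.5)], [np.float64(325.5), np.float64(148.3), np.float64(206.6)], [np.float64(205.9), np.float64(325.6), np.float64(147.0)]] 18.95
```

```bash
python3 -m creep '[[0,0.0006,0.0014,0,0],[0,0.0006,0.0014,0,0],[0,0.0006,0.0014,0,0],[0,0.0006,0.0014,0,0]]'
python3 - <<'E'
from arc import *
v=np.array([.4974,-.3292]);an=lambda X:np.degrees(np.arctan2(X[1]-v[1],X[0]-v[0]))%360
for i in range(3):
    w=snap('wrist')
    print(an(atz(w,eyes.place_of('wrist','open_fitting')[0]['centre'],.095)),[round(an(atz(w,r['centre'],.072)),1) for r in eyes.place_of('wrist','bush0')])
s=manip.get_state();print(s['clock'],s['position'],s['contact_force'],np.abs(s['qd']).max())
E
```

```text
clock: 19.35
position: [0.492, -0.4123, 0.1303]
ee_rot: [0.001, 0.84, 0.543, -0.0]
contact_force: [-3.8, -0.5, 9.8]
width: 0.0147
gripper_force: 81.4
177.06832026999692 [np.float64(325.2), np.float64(207.1), np.float64(148.0)]
176.70487404359577 [np.float64(147.3), np.float64(326.6), np.float64(206.5)]
176.2255966612247 [np.float64(207.1), np.float64(147.8), np.float64(325.3)]
19.8 [ 0.49196775 -0.41227512  0.13023866] [-3.93215121 -0.97534049  9.59201507] 0.002066633031531562
```

The fitting is at about 176.8°, in line with the pointer. The bar is seated and pressed down with about 10 N, and everything is still, so I'm handing in.

```bash
python3 -c "
from rig import manip
print(manip.sign_off())"
```

```text
the job is handed in; nothing more can be done
None
```

The job is handed in at 19.8 s: the bar is home in a bush and still gripped, and the uncapped fitting is at the pointer to within about 1° by my measurements, with the arm holding the table still; the judge's verdict was not shown.

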